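# Fit the keyed spindle into the turntable drive

### The job

Set the brake of the painting turntable's drive by pressing its spring pedal right down to its stop for a moment; then take the keyed spindle (the one with a key along its shaft) from the wooden rack and push it into the pulley hub of the drive, turning it until the key slips into the keyway, and on against the ejector spring until its collar sits on the hub. Finish while still holding the spindle and pushing it fully home: do not let go, or the spring lifts it out again. Leave the plain spindle, the paints and the other things on the bench where they are.

Things in the scene. Friction and masses are not known exactly. Their poses are not given: they have to be found in the camera images.
- drive: turntable drive, fixed: grey base plate, aluminium pulley (76 mm across, top at 44 mm) with a steel hub boss (40 mm across, flat face 60 mm above the bench), and a low motor (44 mm across, 50 mm tall) 68 mm from the hub towards its +x. Origin on the hub's axis at bench height, z up. Round upright bore of 22 mm diameter with one keyway on its +x side. The hub does not turn
- drive_keyway (a point): middle of the keyway's opening on the hub's face, 14 mm from the axis on the drive's +x side; the keyway is 10 mm wide, reaches 17 mm from the axis and runs the bore's full depth
- drive_mouth (a point): centre of the bore's mouth, on the hub's face, 60 mm above the bench; axes as the drive
- ejector (a joint): spring ejector (brass plunger, 18 mm across) inside the bore; its top lies 34 mm below the mouth at 0; value in m grows as it is pushed down, to 0.014 at most. It pushes up with 4 N at 0 plus 500 N/m: 10 N at 0.012, where the spindle is fully home
- spindle: loose keyed spindle, 93 mm tall, about 250 g, standing upright in the rack at first. Origin at the centre of its foot, z up its axis. Steel shaft 20 mm across from 0 to 46 mm (lowest 4 mm tapered to 14 mm) with a key on its +x side; collar 32 mm across from 46 to 52 mm; above it a flat aluminium handle up to 93 mm, 30 mm along x, 16 mm thick along y
- spindle_key (a point): lower end of the spindle's key, 18 mm above its foot, 13 mm from its axis on +x: 18 mm of plain round shaft enter the bore before the key meets the hub's face. The key is 8 mm wide, reaches 15.5 mm from the axis, and runs up to 40 mm above the foot. A tab 8 mm wide on the collar's rim, seen from above, juts out to 21.5 mm over the key
- spindle_handle (a point): where to grip the spindle: on its axis, 76 mm above its foot; fingers close along its y on the 16 mm thickness
- spindle_collar (a point): centre of the underside of the spindle's collar, 46 mm above its foot; it meets drive_mouth when fully home
- plain_spindle: the other spindle in the rack: same shaft and collar but without key and tab, with a round handle of 26 mm diameter. Not to be used
- rack: plywood block 170 x 60 x 40 mm, fixed; origin under its centre, long along its x. Two round holes of 23 mm diameter, 15 mm deep, 48 mm either side of its centre along x; a spindle stands in each with its foot 25 mm above the bench; either may hold the keyed one
- pedal_base: base of the brake pedal, 124 x 76 mm, fixed to the bench; origin under its centre. The pedal's hinge axis lies along its y at x = +50 mm, 22 mm above the bench; the pedal, a steel plate 115 mm long and 56 mm wide, rises from the hinge towards the base's -x by 0.30 rad at rest
- pedal (a joint): angle of the brake pedal in rad: 0 at rest, grows as it is pressed down, 0.28 at its stop, nearly level then. Its spring resists with about 4 N at the pad at first and 10 N at the stop and returns it when let go
- pedal_pad (a point): middle of the pedal's ribbed rubber pad, on its upper face, 90 mm from the hinge along the plate (moves with the pedal); about 53 mm above the bench at rest, 29 mm at the stop
- dropper_a: small plastic paint dropper bottle, 26 mm across, 70 mm tall, standing; origin under its centre. Bystander.
- dropper_b: as dropper_a, another paint. Bystander.
- dropper_c: as dropper_a, another paint. Bystander.
- jar: paint jar with black cap, 48 mm across, 55 mm tall; origin under its centre. Bystander.
- glue: white glue bottle, 40 mm across, 110 mm tall; origin under its centre. Bystander.
- screwdriver: screwdriver, 170 mm long, lying near the robot. Bystander.
- mini_table: miniature wooden pedestal table of a model room, 48 mm across, 38 mm tall; origin under its centre. Bystander.
Mind the look-alikes: they are no part of the job. Leave any green or pink look-alike of the pedal_base alone.

How it is judged:
By the outcome, as a careful person would: the job done as asked, in the order asked, and still so for the second after the job is handed in, while the arm keeps its last pose, push and grip.
It also fails if it takes over 53 s, if anything falls off the work surface, if the arm or the gripper's body presses on something with over 40 N, if the wrist force passes 120 N, or if a joint passes its speed limit or range.

### The arm

A 6-joint arm with a two-finger parallel gripper is mounted at the origin on the work surface. World frame = base frame: x ahead of the robot, y to its left, z up, the work surface at z = 0. Lengths are in m, angles in rad, forces in N, time in s.
With the tool pointing down it reaches from about 0.35 to 0.975 m from the base axis. Payload 4.9 kg.
Tool frame: the origin (TCP) lies between the finger pads; the fingertips stand 25 mm ahead of it and the grasp point (between the pads) lies 6 mm ahead of it (manip.tcp_to_tips is the z of the fingertips in the tool frame, in m); z points along the fingers, y is the line along which they close (so a half turn about z gives the same grasp; the last joint's range is limited). The gripper opens to 85 mm and grips with 20 to 120 N. Pads are 22 mm wide; open, the fingers measure 114 mm over their backs; the gripper's body (76 mm by 85 mm) begins 54 mm behind the grasp point. The pads swing forward as they close: fully open they stand 13 mm farther back than shut.
Start: joints at [-1.356, 0.053, 1.613, -0, 1.476, -0.119], TCP at [0.205, -0.59, 0.256] pointing down, gripper open.
Joint ranges: [-3.01, 3.01], [-1.01, 2.22], [0.06, 2.58], [-1.02, 4.17], [0.09, 2.62], [-3.14, 3.14]. Speed limits (rad/s): [2.57, 2.57, 3.14, 3.14, 3.14, 3.14].

### API

Orientations are given as a unit quaternion [w, x, y, z].
In Python, from plant import manip gives the robot as it stands. The module is installed in compiled form; this text tells all that it offers.
- The arm moves only by the tool arm_command, never from a script. Its argument "moves" is a list of rows, each a list of 3 entries, a list of its own where there are three numbers: the opening, from -1 (shut) to 1 (fully open), then the shift along the tool's x, y, z in units of 0.15 m (1.0 is 0.15 m), then the turn about the tool's z in units of 2 pi rad (1.0 is 2 pi rad). A call has 1 to 20 rows; each row is the pose to reach, as a shift and turn from the pose commanded when the call began, along the tool's axes at that moment, turning the shorter way round; what a row does not reach only later rows make up. A row lasts 1/12 s, in which the tool goes at most 41.7 mm and 7.16 degrees, less where a joint would pass 70% of its speed; a pose out of reach is approached as far as the arm can. A call with a number of a shift or a turn outside -1 to 1 is refused whole. A call with a gripper value outside its range is refused whole. The fingers move at their own pace and stop on an object; the grip force is fixed at half the most. Time passes only in rows, so rows that repeat a pose let the fingers close. It gives the time, the measured TCP pose, the force, the opening and the grip force at its end, in the units of the state.
- manip.state(): the state, without advancing time (a new reading comes with each control period).
- manip.grab_frame(name): name is "scene" or "top" or "wrist"; returns a dict with "frame" (400x640x3 uint8, red, green, blue), "fx", "fy", "cx", "cy" (pixels), "R" (3x3) and "t" (3): a world point X has camera coordinates R X + t. Camera axes: x right, y down, z forward; pixel columns grow to the right and rows downward; lengths in m; the calibration is good to about 2 mm. A picture is of the moment at which its call begins. There is no depth.
- manip.job_done(): hands the job in; it is judged then, once.
Trained networks look in a picture, given as the dict that the camera call returned (one of the last four; its "shot" number tells which), for a name from the list of things; names that differ only in an ending like _2 or _b are one class to them, and where a whole thing is asked for, a point or a joint stands for the part that bears it (a point fixed in the world has none). Each returns a list of dicts, best first, with "confidence" (0 to 1); they miss things now and then, are a little off and sometimes report something else, mostly with a low value. They report only what shows in the picture. A call takes as long as a camera call. They do not tell look-alikes from the thing itself.
- manip.search_frame(picture, target): "extent" ([left, top, right, bottom] in pixels, round what is visible of it).
The state is a dict: "time": time; "joint_pos": joint angles; "joint_vel": joint speeds; "joint_efforts": joint torques, N m; "tool_pos": TCP position; "tool_rot": TCP orientation; "contact_force": force on the tool from outside, world axes, zero at the start; "ft_torque": the same for the moment, N m; "gripper_width": opening from 0.0 (shut) to 1.0 (fully open); "grasp_force": force on a finger pad.
Only numpy, scipy, OpenCV 4.12 (cv2) and the standard library are available. Lean on these libraries where they do the work, as an engineer would, in place of code of your own. Each camera call takes 0.05 s, during which the arm holds its last target. There are 200 camera calls.

## Working session

There is one attempt and no reset: what is moved stays moved. The work goes in short steps, Python scripts to look and compute and a tool call to move; the robot and the scene stay as the last step left them, time stands still between calls to the robot, and variables do not carry over. Pictures are saved under pics/ and viewed, at most 10 in all, crops included, and the job is handed in when it is done.

Besides the shell and the picture viewer there is one more tool, called as name(argument=value, ...) on one line, values as JSON. arm_command: Moves the arm, as the interface text tells. Shifts and turns lie within -1 to 1; 1 stands for 0.15 m of shift or 2 pi rad of turn. Its arguments: {"type":"object","properties":{"moves":{"type":"array"}},"required":["moves"]}

```bash
mkdir -p pics
cat > h.py <<'E'
import numpy as np, cv2
from plant import manip
def ray(p,u,v):
    R=np.array(p["R"]);t=np.array(p["t"]);c=-R.T@t
    d=R.T@np.array([(u-p["cx"])/p["fx"],(v-p["cy"])/p["fy"],1]);return c,d
def atz(p,u,v,z):
    c,d=ray(p,u,v);return c+d*(z-c[2])/d[2]
def proj(p,X):
    q=np.array(p["R"])@np.array(X)+np.array(p["t"]);return [round(float(p["fx"]*q[0]/q[2]+p["cx"]),1),round(float(p["fy"]*q[1]/q[2]+p["cy"]),1)]
def save(p,n): cv2.imwrite("pics/"+n,cv2.cvtColor(p["frame"],cv2.COLOR_RGB2BGR))
E
python3 - <<'E'
from h import *
import pickle
s=manip.state();print(s)
for n in["top","scene"]:
    p=manip.grab_frame(n);save(p,n+"0.png");pickle.dump(p,open(n+"0.pkl","wb"))
    print(n,(-np.array(p["R"]).T@np.array(p["t"])).round(3),p["fx"])
    for t in["drive","spindle","plain_spindle","rack","pedal_base","pedal_pad","spindle_handle","drive_mouth","drive_keyway"]:
        try: print(t,[(np.round(d["extent"]).tolist(),round(d["confidence"],2)) for d in manip.search_frame(p,t)][:4])
        except Exception as e: print(t,e)
print(manip.state()["time"])
E
```

```text
{'time': 0.0, 'joint_pos': array([-1.35598877e+00,  5.33626266e-02,  1.61430713e+00, -2.15658165e-06,
        1.47601571e+00, -1.19023038e-01]), 'joint_vel': array([ 0.00057445, -0.00013167,  0.00131597,  0.00014812,  0.00031491,
       -0.00026556]), 'joint_efforts': array([-5.55488041e-04, -3.93683732e+01, -3.70177674e+01, -1.65311676e-04,
        6.93955051e-03,  9.85788347e-06]), 'tool_pos': array([ 0.20465184, -0.58992918,  0.25505156]), 'tool_rot': array([-1.04515502e-03,  9.86101397e-01,  1.66141326e-01, -5.11677181e-05]), 'contact_force': array([0.27683504, 0.21984166, 0.04710339]), 'ft_torque': array([ 0.02135648, -0.01193902, -0.02789673]), 'grasp_force': 0.0, 'gripper_width': 1.0041705682379758}
top [ 0.379 -0.027  0.974] 400.0655082365623
drive [([150.0, 192.0, 199.0, 247.0], 0.77), ([382.0, 125.0, 398.0, 144.0], 0.39), ([423.0, 238.0, 442.0, 257.0], 0.25)]
spindle [([422.0, 242.0, 441.0, 256.0], 0.82)]
plain_spindle [([412.0, 193.0, 434.0, 213.0], 0.76), ([154.0, 192.0, 199.0, 247.0], 0.52), ([430.0, 138.0, 452.0, 156.0], 0.34)]
rack [([398.0, 193.0, 445.0, 263.0], 0.92)
[... 435 characters left out ...]
01] 363.1764636300013
drive [([408.0, 154.0, 449.0, 199.0], 0.62)]
spindle [([181.0, 188.0, 195.0, 220.0], 0.93)]
plain_spindle []
rack [([172.0, 204.0, 231.0, 273.0], 0.72), ([413.0, 152.0, 452.0, 198.0], 0.36)]
pedal_base [([376.0, 189.0, 433.0, 241.0], 0.74), ([332.0, 128.0, 375.0, 171.0], 0.66), ([309.0, 187.0, 361.0, 244.0], 0.59)]
pedal_pad [([308.0, 185.0, 358.0, 237.0], 0.82), ([378.0, 183.0, 432.0, 233.0], 0.61)]
spindle_handle [([175.0, 186.0, 195.0, 220.0], 0.62), ([477.0, 213.0, 505.0, 261.0], 0.47)]
drive_mouth [([283.0, 159.0, 300.0, 208.0], 0.75), ([410.0, 153.0, 452.0, 198.0], 0.63), ([174.0, 185.0, 195.0, 218.0], 0.29)]
drive_keyway [([415.0, 154.0, 448.0, 197.0], 0.76)]
1.0
```

View pics/top0.png

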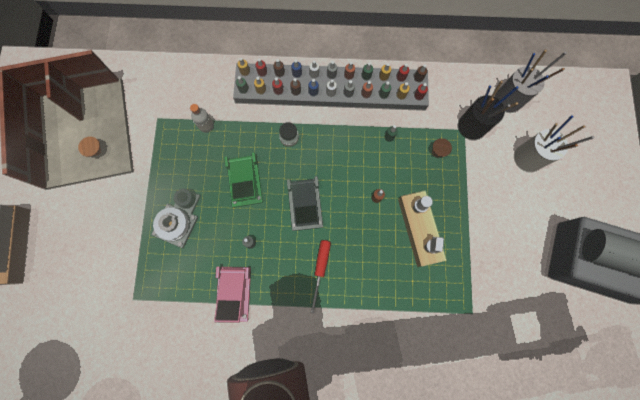

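View pics/scene0.png

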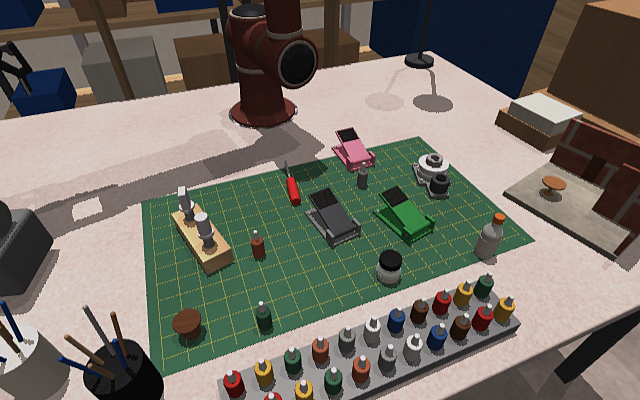

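Candidates: the pedal could be grey (305,205), green (243,180) or pink (232,293), so I choose grey. The spindles are flat-handled (435,244) and round-handled (423,203), so I choose the flat one. The drive is at (172,222). I'll check these in one crop.

Run:
```python
import pickle,cv2,numpy as np
p=pickle.load(open("top0.pkl","rb"));f=cv2.cvtColor(p["frame"],cv2.COLOR_RGB2BGR)
def c(f,u,v,w,h,k):return cv2.resize(f[v:v+h,u:u+w],None,fx=k,fy=k,interpolation=cv2.INTER_CUBIC)
a=np.hstack([c(f,395,185,55,85,7)[:560],c(f,280,172,50,60,7)[:560] if 0 else np.vstack([c(f,280,175,55,60,7)[:420],np.zeros((175,385,3),np.uint8)])])
b=c(f,145,182,60,70,7)
b=cv2.resize(b,(345,403)); print(a.shape)
a[0:0]=0
cv2.imwrite("pics/c1.png",a)
q=pickle.load(open("scene0.pkl","rb"));g=cv2.cvtColor(q["frame"],cv2.COLOR_RGB2BGR)
d=np.hstack([c(f,147,184,57,66,7),c(g,165,180,70,66,5.6 if 0 else 7)[:462]])
cv2.imwrite("pics/c2.png",cv2.resize(d,(790,int(d.shape[0]*790/d.shape[1]))));print(d.shape)
```

```text
Traceback (most recent call last):
ValueError: all the input array dimensions except for the concatenation axis must match exactly, but along dimension 0, the array at index 0 has size 560 and the array at index 1 has size 595
```

Run:
```python
import pickle,cv2,numpy as np
p=pickle.load(open("top0.pkl","rb"));f=cv2.cvtColor(p["frame"],cv2.COLOR_RGB2BGR)
def c(u,v,w,h,k=5):return cv2.resize(f[v:v+h,u:u+w],None,fx=k,fy=k,interpolation=cv2.INTER_CUBIC)
cv2.imwrite("pics/c1.png",np.hstack([c(397,185,50,80),c(280,165,50,80),c(146,180,60,80)]))
```

```text
(no output)
```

View pics/c1.png

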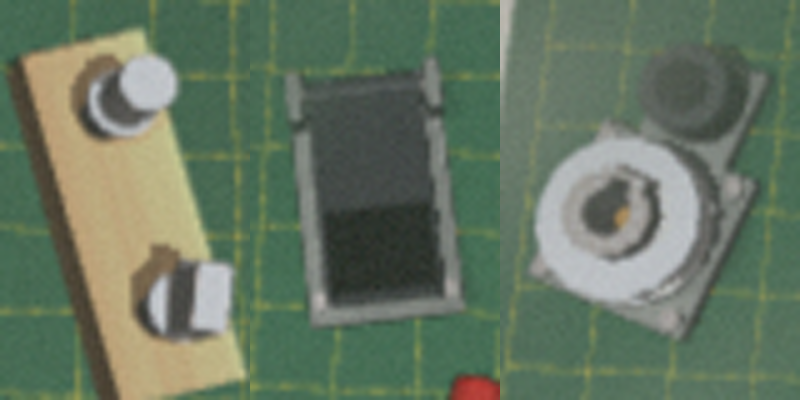

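The crop confirms three things:
- The flat-handled spindle top is at (439.6,244.6).
- The grey pedal's black pad is at (306.6,215.6), with its hinge at the far (+x) end.
- The hub face is at (167.4,222), with the motor top at (184,198).

```bash
cat >> h.py <<'E'
from scipy.spatial.transform import Rotation as Ro
def Rt(s): q=s["tool_rot"];return Ro.from_quat([q[1],q[2],q[3],q[0]]).as_matrix()
def to(s,P): return (Rt(s).T@(np.array(P)-s["tool_pos"])/0.15).round(3)
E
python3 - <<'E'
from h import *
import pickle
p=pickle.load(open("top0.pkl","rb"))
for n,u,v,z in [("handle",439.6,244.6,.118),("plain",427,201.5,.118),("pad",306.6,215.6,.053),("hub",167.4,222,.06),("motor",184,198,.05),
 ("pl",292,181,.03),("pr",314,178,.03),("bl",296,229,.03),("br",321.5,227,.03)]:print(n,atz(p,u,v,z).round(4))
q=pickle.load(open("scene0.pkl","rb"))
P=atz(p,306.6,215.6,.053);print(proj(q,P),proj(q,atz(p,439.6,244.6,.118)),proj(q,atz(p,167.4,222,.06)))
s=manip.state();print(Rt(s).round(3));print(to(s,[P[0],P[1],.11]))
E
```

```text
handle [ 0.4754 -0.292   0.118 ]
plain [ 0.5686 -0.267   0.118 ]
pad [ 0.5378 -0.0037  0.053 ]
hub [0.5086 0.3165 0.06  ]
motor [0.5687 0.2879 0.05  ]
pl [0.6259 0.0362 0.03  ]
pr [ 0.6356 -0.0171  0.03  ]
bl [0.5086 0.0206 0.03  ]
br [ 0.5158 -0.0398  0.03  ]
[321.8, 197.7] [180.1, 190.2] [433.8, 157.4]
[[ 0.945  0.328 -0.   ]
 [ 0.328 -0.945  0.   ]
 [ 0.    -0.    -1.   ]]
[ 3.38  -2.968  0.975]
```

arm_command(moves=[[-1,[1,-0.88,0],0],[-1,[1,-0.88,0],0],[-1,[1,-0.88,0],0],[-1,[1,-0.88,0],0],[-1,[1,-0.88,0],0]])

```text
time: 1.42
tool_pos: [0.3041, -0.4143, 0.2563]
tool_rot: [-0.0, 0.986, 0.166, 0.0]
contact_force: [0.2, -0.2, 0.2]
gripper_width: 0.3
grasp_force: 0.0
```

arm_command(moves=[[-1,[1,-0.88,0],0],[-1,[1,-0.88,0],0],[-1,[1,-0.88,0],0],[-1,[1,-0.88,0],0],[-1,[1,-0.88,0],0]])

```text
time: 1.83
tool_pos: [0.4026, -0.2403, 0.2566]
tool_rot: [0.0, 0.986, 0.167, 0.001]
contact_force: [1.5, -0.8, -0.7]
gripper_width: 0.001
grasp_force: 0.0
```

arm_command(moves=[[-1,[1,-0.88,0.3],0],[-1,[1,-0.88,0.3],0],[-1,[1,-0.88,0.3],0],[-1,[1,-0.88,0.3],0],[-1,[1,-0.88,0.3],0]])

```text
time: 2.25
tool_pos: [0.5009, -0.0666, 0.2111]
tool_rot: [0.0, 0.986, 0.166, 0.0]
contact_force: [0.4, -0.1, 0.3]
gripper_width: 0.002
grasp_force: 0.0
```

arm_command(moves=[[-1,[0.38,-0.33,0.3],0],[-1,[0.38,-0.33,0.65],0],[-1,[0.38,-0.33,0.65],0],[-1,[0.38,-0.33,0.65],0]])

```text
time: 2.58
tool_pos: [0.5338, -0.0003, 0.1059]
tool_rot: [-0.002, 0.986, 0.168, -0.006]
contact_force: [-1.9, 0.7, -0.9]
gripper_width: -0.003
grasp_force: 0.0
```

arm_command(moves=[[-1,[0,0,0.15],0],[-1,[0,0,0.25],0],[-1,[0,0,0.31],0],[-1,[0,0,0.33],0]])

```text
time: 2.92
tool_pos: [0.5374, -0.0039, 0.0645]
tool_rot: [-0.0, 0.986, 0.166, -0.001]
contact_force: [-4.4, 0.5, 6.3]
gripper_width: -0.001
grasp_force: 3.1
```

arm_command(moves=[[-1,[0,0,0.015],0],[-1,[0,0,0.02],0]])

```text
time: 3.08
tool_pos: [0.5384, -0.004, 0.0633]
tool_rot: [0.0, 0.986, 0.166, 0.0]
contact_force: [-2.7, 0.7, 6.7]
gripper_width: 0.005
grasp_force: 3.3
```

arm_command(moves=[[-1,[0,0,0.03],0],[-1,[0,0,0.05],0],[-1,[0,0,0.06],0]])

```text
time: 3.33
tool_pos: [0.5388, -0.0043, 0.0549]
tool_rot: [0.0, 0.986, 0.166, 0.001]
contact_force: [-6.5, 0.2, 9.0]
gripper_width: 0.003
grasp_force: 4.3
```

arm_command(moves=[[-1,[0,0,0.02],0],[-1,[0,0,0.03],0],[-1,[0,0,0.03],0]])

```text
time: 3.58
tool_pos: [0.5388, -0.0043, 0.0524]
tool_rot: [0.0, 0.986, 0.166, -0.0]
contact_force: [-10.6, 1.5, 19.4]
gripper_width: 0.003
grasp_force: 9.6
```

arm_command(moves=[[-1,[0,0,0.008],0],[-1,[0,0,0.008],0],[-1,[0,0,0.008],0],[-1,[0,0,0.008],0]])

```text
time: 3.92
tool_pos: [0.5389, -0.0043, 0.0522]
tool_rot: [0.0, 0.986, 0.166, -0.0]
contact_force: [-15.4, 2.7, 25.8]
gripper_width: 0.005
grasp_force: 12.9
```

Run:
```python
from h import *
p=manip.grab_frame("scene");f=p["frame"][140:270,280:410]
cv2.imwrite("pics/ped.png",cv2.cvtColor(cv2.resize(f,None,fx=4,fy=4,interpolation=cv2.INTER_CUBIC),cv2.COLOR_RGB2BGR))
s=manip.state();print(s["tool_pos"],s["contact_force"],to(s,[.4754,-.292,.25]))
```

```text
[ 0.53883838 -0.00431536  0.05221928] [-14.20891258   0.48807014  26.83840365] [-1.029  1.674 -1.317]
```

View pics/ped.png

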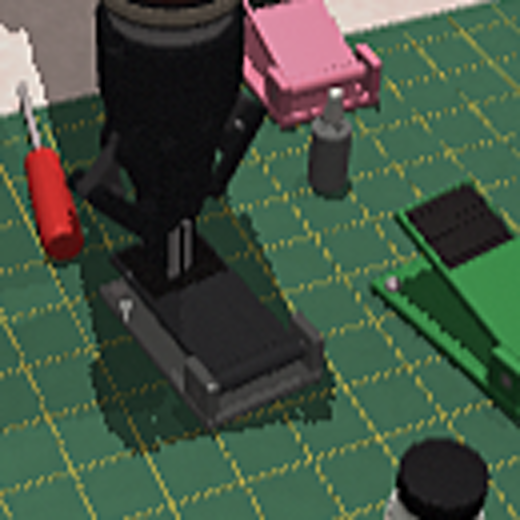

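The grey pedal is level at its stop (fingertips at about (180,250)), with a hard reaction of 26 N. Next is the rack.

arm_command(moves=[[-1,[0,0,-0.3],0],[-1,[-0.05,0.1,-0.6],0],[0,[-0.3,0.4,-0.95],0],[1,[-0.5,0.7,-0.95],0],[1,[-0.6,0.9,-0.95],0],[1,[-0.6,0.95,-0.95],0]])

```text
time: 4.47
tool_pos: [0.5003, -0.1645, 0.192]
tool_rot: [0.002, 0.986, 0.166, 0.002]
contact_force: [1.4, 0.3, -0.5]
gripper_width: 0.566
grasp_force: 0.0
```

arm_command(moves=[[1,[-0.43,0.7,-0.5],0],[1,[-0.43,0.7,-0.5],0],[1,[-0.43,0.7,-0.5],0],[1,[-0.43,0.7,-0.5],0],[1,[-0.43,0.7,-0.5],0]])

```text
time: 4.88
tool_pos: [0.4738, -0.2876, 0.2688]
tool_rot: [0.004, 0.987, 0.164, 0.003]
contact_force: [0.4, 0.0, -0.3]
gripper_width: 0.999
grasp_force: 0.0
```

Run:
```python
from h import *
import pickle
p=manip.grab_frame("wrist");save(p,"w1.png");pickle.dump(p,open("w1.pkl","wb"))
s=manip.state();pickle.dump(s,open("s1.pkl","wb"));print(s["time"],s["tool_pos"],s["joint_pos"].round(2),proj(p,[.4754,-.292,.118]),proj(p,[.5686,-.267,.118]))
print(manip.search_frame(p,"spindle"),manip.search_frame(p,"spindle_key"))
q=manip.grab_frame("top");pickle.dump(q,open("top1.pkl","wb"))
```

```text
4.9333 [ 0.47374834 -0.28521816  0.26643455] [-0.68 -0.13  1.77  0.    1.49  0.56] [326.6, 186.0] [335.4, 67.4]
[{'extent': [305.5, 153.9, 343.1, 200.3], 'confidence': 0.67}] [{'extent': [308.7, 152.9, 342.1, 201.8], 'confidence': 0.93}, {'extent': [238.4, 1.4, 271.8, 32.2], 'confidence': 0.62}]
```

View pics/w1.png

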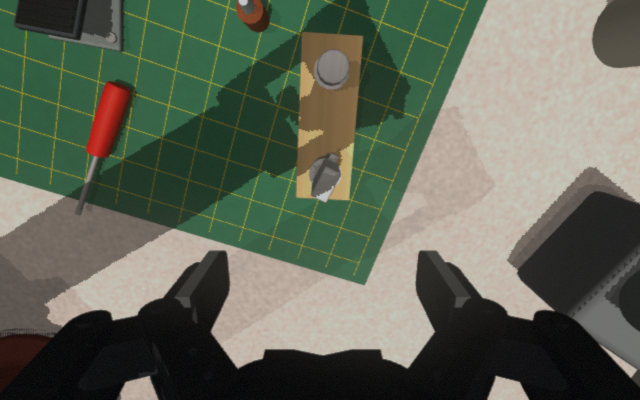

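Run:
```python
from h import *
import pickle
p=pickle.load(open("w1.pkl","rb"));f=p["frame"][145:210,290:365]
f=np.clip(f.astype(float)*1.4,0,255).astype(np.uint8)
cv2.imwrite("pics/w1c.png",cv2.cvtColor(cv2.resize(f,None,fx=8,fy=8,interpolation=cv2.INTER_CUBIC),cv2.COLOR_RGB2BGR))
```

```text
(no output)
```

View pics/w1c.png

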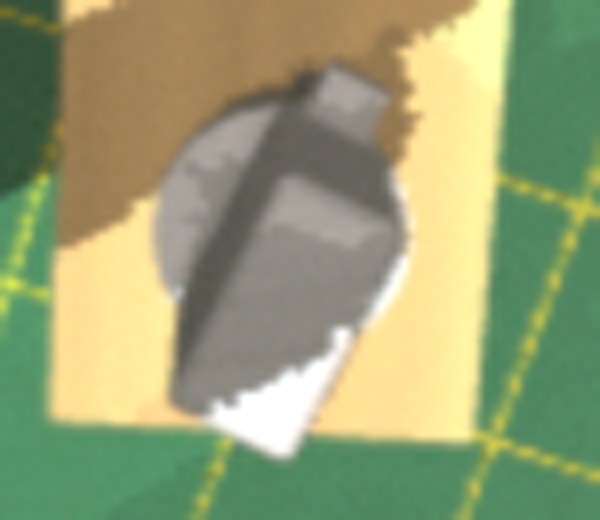

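The crop shows the flat handle's top at pixel (326,184.6), with the tab at (334.6,157). The key therefore points roughly along tool +x, turned a little to the right.

Run:
```python
from h import *
import pickle
p=pickle.load(open("w1.pkl","rb"))
P=lambda u,v,z:atz(p,290+u/8,145+v/8,z)[:2]
C=[P(*c,.118) for c in[(285,178),(403,225),(295,460),(172,405)]]
c=np.mean(C,0);d=(C[0]+C[1]-C[2]-C[3])/2;print("handle",c,"len",np.hypot(*d),"yaw",np.degrees(np.arctan2(d[1],d[0])))
e=C[1]-C[0]+C[2]-C[3];print("w",np.hypot(*e)/2,np.degrees(np.arctan2(e[1],e[0]))+90)
t=P(357,92,.077);print("tab",t,np.degrees(np.arctan2(*(t-c)[::-1])),np.hypot(*(t-c)))
print("collar",P(281,215,.077))
q=pickle.load(open("top1.pkl","rb"));p0=pickle.load(open("top0.pkl","rb"))
s=manip.state();print(s["tool_pos"],to(s,[*c,.101]),np.degrees(np.arctan2(Rt(s)[1,0],Rt(s)[0,0])))
# drive circles in top image
g=cv2.cvtColor(q["frame"],cv2.COLOR_RGB2BGR)[180:260,140:220]
cv2.imwrite("pics/d.png",cv2.resize(g,None,fx=7,fy=7,interpolation=cv2.INTER_CUBIC))
```

```text
handle [ 0.47621725 -0.29114416] len 0.028544729420301784 yaw -5.820996805786957
w 0.01432769996073857 -4.923348995154001
tab [ 0.49583361 -0.2940906 ] -8.542148392518044 0.019836405069822562
collar [ 0.47834685 -0.29030204]
[ 0.47338667 -0.28172728  0.26241369] [-0.002  0.067  1.076] 19.160839891924066
```

arm_command(moves=[[1,[0,0.067,0.2],0.02],[1,[0,0.067,0.45],0.04],[1,[0,0.067,0.45],0.06],[1,[0,0.067,0.45],0.07],[1,[0,0.067,0.45],0.07],[1,[0,0.067,0.45],0.07],[1,[0,0.067,0.45],0.07]])

```text
time: 5.67
tool_pos: [0.4772, -0.2915, 0.1957]
tool_rot: [-0.0, 0.999, -0.052, 0.0]
contact_force: [-0.6, -0.2, 1.2]
gripper_width: 1.004
grasp_force: 0.0
```

Run:
```python
from h import *
import pickle
p=manip.grab_frame("wrist");save(p,"w2.png");pickle.dump(p,open("w2.pkl","wb"))
s=manip.state();print(s["time"],s["tool_pos"],np.degrees(np.arctan2(Rt(s)[1,0],Rt(s)[0,0])),to(s,[.4763,-.2912,.107]))
f=p["frame"];u,v=map(int,proj(p,[.4763,-.2912,.1]));print(u,v)
u0=max(0,u-60);v0=max(0,v-60);print(u0,v0)
g=np.clip(f[v0:v0+120,u0:u0+120]*1.4,0,255).astype(np.uint8)
a=cv2.cvtColor(cv2.resize(g,(480,480),interpolation=cv2.INTER_CUBIC),cv2.COLOR_RGB2BGR)
d=cv2.imread("pics/d.png")[:480,:310] if 0 else cv2.resize(cv2.imread("pics/d.png")[:480,35:455],(320,366))
b=np.zeros((480,320,3),np.uint8);b[:366]=d
cv2.imwrite("pics/w2c.png",np.hstack([a,b]))
```

```text
5.7167 [ 0.47727582 -0.29172174  0.19589814] -5.950478021048831 [-0.007 -0.003  0.593]
322 207
262 147
```

View pics/w2c.png

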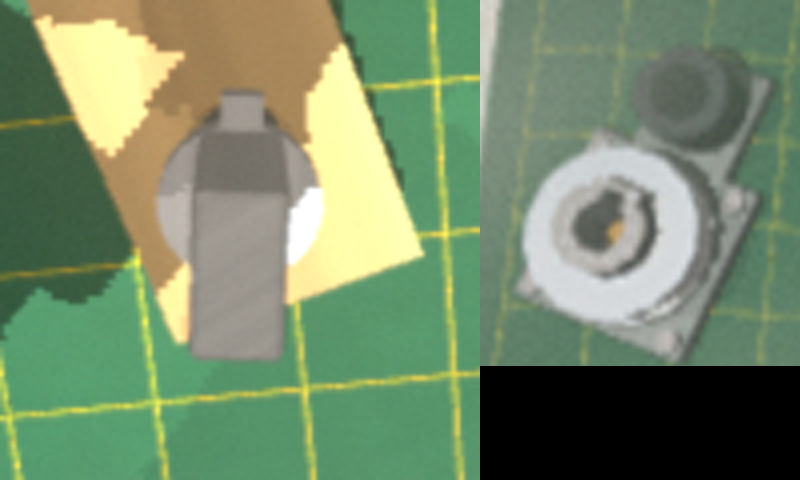

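The handle is aligned with the gripper, with the tab straight ahead at (322,172). I'll descend and grip.

arm_command(moves=[[1,[0,0,0.25],0],[1,[0,0,0.45],0],[1,[0,0,0.59],0],[1,[0,0,0.59],0],[1,[0,0,0.59],0],[0,[0,0,0.59],0],[-1,[0,0,0.59],0],[-1,[0,0,0.59],0],[-1,[0,0,0.59],0],[-1,[0,0,0.59],0],[-1,[0,0,0.59],0]])

```text
time: 6.63
tool_pos: [0.4773, -0.2925, 0.108]
tool_rot: [0.0, 0.999, -0.053, 0.001]
contact_force: [-0.3, 0.8, 2.0]
gripper_width: 0.177
grasp_force: 58.3
```

arm_command(moves=[[-1,[0,0,-0.25],0],[-1,[0,0,-0.5],0],[-1,[0,-0.1,-0.75],0],[-1,[-0.05,-0.4,-0.75],0],[-1,[-0.1,-0.7,-0.75],0],[-1,[-0.17,-1,-0.75],0],[-1,[-0.17,-1,-0.75],0]])

```text
time: 7.22
tool_pos: [0.4663, -0.1361, 0.2189]
tool_rot: [-0.001, 0.999, -0.051, -0.001]
contact_force: [-0.1, 0.4, -1.8]
gripper_width: 0.18
grasp_force: 59.9
```

arm_command(moves=[[-1,[-0.05,-0.28,0],0],[-1,[-0.1,-0.56,0],0],[-1,[-0.15,-0.83,0],0],[-1,[-0.17,-1,0],0]])

```text
time: 7.55
tool_pos: [0.4568, 0.0141, 0.219]
tool_rot: [-0.0, 0.999, -0.052, -0.001]
contact_force: [0.7, 0.1, -1.9]
gripper_width: 0.178
grasp_force: 60.1
```

arm_command(moves=[[-1,[-0.05,-0.28,0],0],[-1,[-0.1,-0.56,0],0],[-1,[-0.15,-0.83,0],0],[-1,[-0.17,-1,0],0]])

```text
time: 7.88
tool_pos: [0.4474, 0.1661, 0.2192]
tool_rot: [-0.0, 0.999, -0.052, -0.0]
contact_force: [-0.6, -0.1, -2.2]
gripper_width: 0.179
grasp_force: 60.1
```

arm_command(moves=[[-1,[-0.05,-0.28,0],0.014],[-1,[-0.1,-0.56,0],0.028],[-1,[-0.15,-0.83,0],0.042],[-1,[-0.17,-1.0,0],0.054],[-1,[-0.17,-1.0,0],0.054],[-1,[-0.17,-1.0,0],0.054],[-1,[-0.17,-1.0,0],0.054],[-1,[-0.17,-1.0,0],0.054]])

```text
time: 8.55
tool_pos: [0.4391, 0.3141, 0.2192]
tool_rot: [0.0, 0.975, -0.221, -0.0]
contact_force: [0.6, 0.5, -1.9]
gripper_width: 0.178
grasp_force: 60.3
```

Run:
```python
from h import *
import pickle
p=manip.grab_frame("wrist");save(p,"w3.png");pickle.dump(p,open("w3.pkl","wb"))
s=manip.state();pickle.dump(s,open("s3.pkl","wb"));print(s["time"],s["tool_pos"],s["joint_pos"].round(2),s["gripper_width"],s["grasp_force"],np.degrees(np.arctan2(Rt(s)[1,0],Rt(s)[0,0])),proj(p,[.5086,.3165,.06]))
u,v=map(int,proj(p,[.5086,.3165,.06]));
print(manip.search_frame(p,"drive_mouth"))
g=p["frame"];cv2.imwrite("pics/w3c.png",cv2.cvtColor(cv2.resize(g,(800,500),interpolation=cv2.INTER_CUBIC),cv2.COLOR_RGB2BGR))
```

```text
8.6 [0.43918377 0.31403239 0.21930943] [ 0.48 -0.13  1.85 -0.    1.42  2.5 ] 0.1795986738614435 60.29074788093567 -25.590880104062784 [283.5, 111.5]
[{'extent': [239.0, 0.6, 333.8, 157.0], 'confidence': 0.91}]
```

View pics/w3c.png

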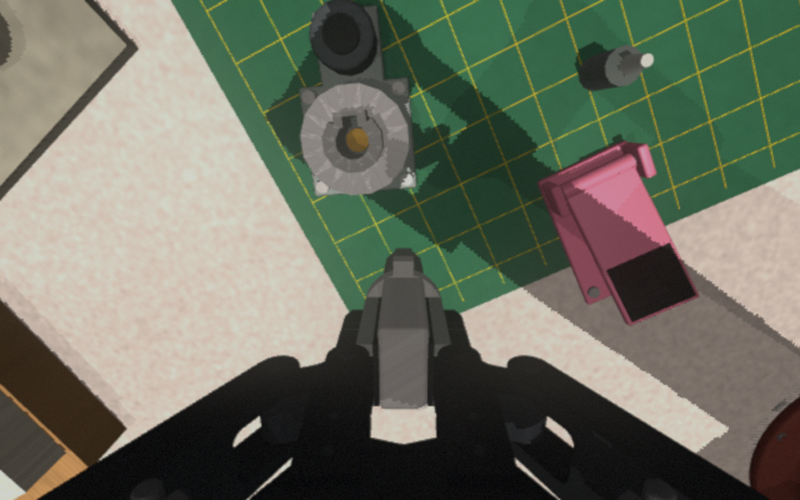

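The view shows the hub at about (286,110) in raw pixels with its keyway just above and slightly left of centre. The spindle is held straight with its tab forward. I'll zoom on the hub to measure it.

Run:
```python
from h import *
import pickle
p=pickle.load(open("w3.pkl","rb"))
g=np.clip(p["frame"][0:160,230:340]*1.5,0,255).astype(np.uint8)
g=cv2.resize(g[70:150,10:110],(800,640),interpolation=cv2.INTER_CUBIC)[:600]
cv2.imwrite("pics/w3h.png",cv2.cvtColor(g,cv2.COLOR_RGB2BGR))
```

```text
(no output)
```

View pics/w3h.png

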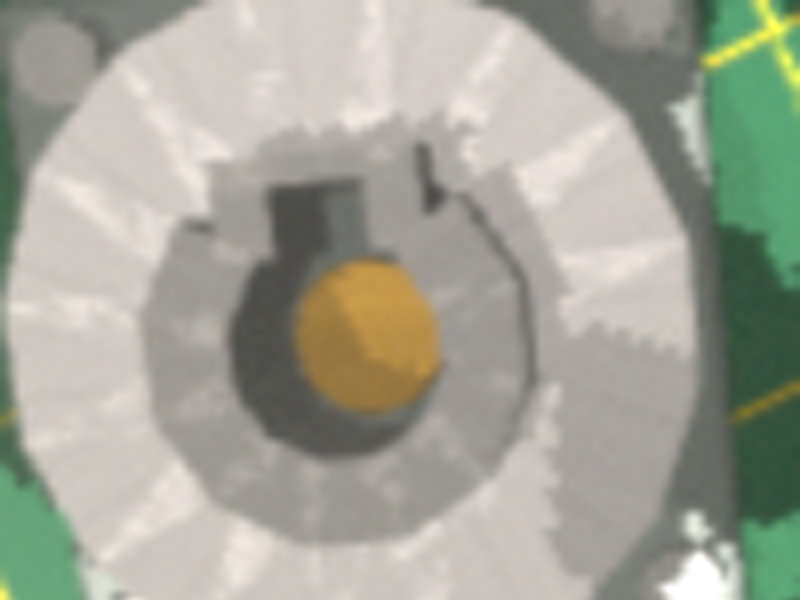

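Hub face centre is at crop (338,349), i.e. raw (282.3,113.6). The keyway's outer wall is at (316,182), i.e. raw (279.5,92.8).

Run:
```python
from h import *
import pickle
p=pickle.load(open("w3.pkl","rb"));s=pickle.load(open("s3.pkl","rb"))
P=lambda u,v,z:atz(p,240+u/8,70+v/8,z)
h=P(338.5,349,.06);k=P(316,182,.06);print(h,k,np.degrees(np.arctan2(*(k-h)[:2][::-1])),np.hypot(*(k-h)[:2]))
m=atz(p,344*.8,35*.8,.05);print("motor",np.degrees(np.arctan2(*(m-h)[:2][::-1])),np.hypot(*(m-h)[:2]))
# held spindle check: TCP, tab pixel; predicted tab/handle pixels under ideal grasp
R=Rt(s);T=s["tool_pos"]
for x,y,z in[(.0215,0,.083-.052),(.015,.008,-.010),(.015,-.008,-.010),(-.015,.008,-.01),(-.015,-.008,-.01)]:
  print((x,y,z),proj(p,T+R@[x,y,z]))
s=manip.state();yaw=np.degrees(np.arctan2(Rt(s)[1,0],Rt(s)[0,0]));print(s["tool_pos"],yaw,to(s,[h[0],h[1],.16]))
```

```text
[0.50751706 0.31817228 0.06      ] [0.52332759 0.31251055 0.06      ] -19.702386890362803 0.016793690645612574
motor -21.67924396320664 0.0668675656491662
(0.0215, 0, 0.031000000000000007) [321.7, 207.3]
(0.015, 0.008, -0.01) [342.8, 259.7]
(0.015, -0.008, -0.01) [300.2, 259.7]
(-0.015, 0.008, -0.01) [341.3, 326.5]
(-0.015, -0.008, -0.01) [301.6, 326.4]
[0.43926988 0.31405892 0.21951671] -25.6025330815805 [ 0.398 -0.221  0.397]
```

arm_command(moves=[[-1,[0.2,-0.11,0],-0.014],[-1,[0.4,-0.22,0],-0.014],[-1,[0.404,-0.223,0.15],-0.014],[-1,[0.404,-0.223,0.36],-0.014],[-1,[0.404,-0.223,0.36],-0.014],[-1,[0.404,-0.223,0.36],-0.014],[-1,[0.404,-0.223,0.36],-0.014]])

```text
time: 9.23
tool_pos: [0.5085, 0.319, 0.1668]
tool_rot: [-0.0, 0.984, -0.178, 0.0]
contact_force: [-0.1, -0.3, -2.0]
gripper_width: 0.179
grasp_force: 60.1
```

Run:
```python
from h import *
s=manip.state();yaw=np.degrees(np.arctan2(Rt(s)[1,0],Rt(s)[0,0]));print(s["time"],s["tool_pos"],yaw,s["contact_force"],s["ft_torque"],to(s,[.5084,.3181,.135]))
```

```text
9.2333 [0.50848638 0.31897468 0.16678271] -20.50859029825971 [-0.09038256 -0.2599195  -2.00305033] [ 0.06031812  0.02899075 -0.02946111] [0.001 0.006 0.212]
```

arm_command(moves=[[-1,[0,0.006,0.1],0],[-1,[0,0.006,0.14],0],[-1,[0,0.006,0.17],0],[-1,[0,0.006,0.19],0],[-1,[0,0.006,0.21],0],[-1,[0,0.006,0.21],0]])

```text
time: 9.73
tool_pos: [0.5077, 0.3184, 0.1341]
tool_rot: [0.0, 0.984, -0.178, -0.0]
contact_force: [-0.5, 0.3, -2.0]
gripper_width: 0.178
grasp_force: 60.4
```

arm_command(moves=[[-1,[0,0,0.03],0],[-1,[0,0,0.05],0],[-1,[0,0,0.06],0],[-1,[0,0,0.07],0],[-1,[0,0,0.08],0],[-1,[0,0,0.09],0],[-1,[0,0,0.09],0]])

```text
time: 10.32
tool_pos: [0.5076, 0.3183, 0.1202]
tool_rot: [0.0, 0.984, -0.178, -0.0]
contact_force: [-0.4, -0.4, -1.8]
gripper_width: 0.181
grasp_force: 60.4
```

arm_command(moves=[[-1,[0,0,0.03],0],[-1,[0,0,0.06],0],[-1,[0,0,0.08],0],[-1,[0,0,0.1],0],[-1,[0,0,0.115],0],[-1,[0,0,0.13],0],[-1,[0,0,0.13],0]])

```text
time: 10.9
tool_pos: [0.5078, 0.3184, 0.1014]
tool_rot: [0.0, 0.984, -0.178, -0.0]
contact_force: [-2.0, -1.5, 5.9]
gripper_width: 0.179
grasp_force: 61.4
```

arm_command(moves=[[-1,[0,0,0.015],0],[-1,[0,0,0.03],0],[-1,[0,0,0.03],0]])

```text
time: 11.15
tool_pos: [0.508, 0.3186, 0.0976]
tool_rot: [-0.0, 0.984, -0.178, 0.0]
contact_force: [-4.7, -1.3, 6.9]
gripper_width: 0.181
grasp_force: 61.7
```

arm_command(moves=[[-1,[0,0,0.01],0],[-1,[0,0,0.02],0],[-1,[0,0,0.02],0]])

```text
time: 11.4
tool_pos: [0.5085, 0.3187, 0.0972]
tool_rot: [0.0, 0.984, -0.178, 0.0]
contact_force: [-7.1, -4.5, 18.3]
gripper_width: 0.176
grasp_force: 63.1
```

arm_command(moves=[[-1,[0,0,0.01],0],[-1,[0,0,0.015],0],[-1,[0,0,0.015],0]])

```text
time: 11.65
tool_pos: [0.509, 0.3188, 0.097]
tool_rot: [-0.0, 0.984, -0.178, 0.001]
contact_force: [-11.7, -7.5, 26.2]
gripper_width: 0.18
grasp_force: 64.4
```

arm_command(moves=[[-1,[-0.005,0.003,0],0],[-1,[-0.005,0.003,0],0],[-1,[-0.005,0.003,0],0]])

```text
time: 11.9
tool_pos: [0.509, 0.3188, 0.0971]
tool_rot: [-0.001, 0.984, -0.178, 0.002]
contact_force: [-7.0, -5.6, 23.4]
gripper_width: 0.178
grasp_force: 64.2
```

Run:
```python
from h import *
p=manip.grab_frame("wrist");s=manip.state();print(s["time"],s["tool_pos"],s["contact_force"],s["gripper_width"])
q=manip.grab_frame("scene");a=cv2.resize(q["frame"][120:220,380:480],(400,400),interpolation=cv2.INTER_CUBIC)
b=cv2.resize(p["frame"][150:350,220:420],(400,400),interpolation=cv2.INTER_CUBIC)
cv2.imwrite("pics/end.png",cv2.cvtColor(np.clip(np.hstack([a,b])*1.3,0,255).astype(np.uint8),cv2.COLOR_RGB2BGR))
```

```text
11.95 [0.50897706 0.31880794 0.09709165] [-7.77583583 -5.28488867 24.02168242] 0.17928317159174995
```

View pics/end.png

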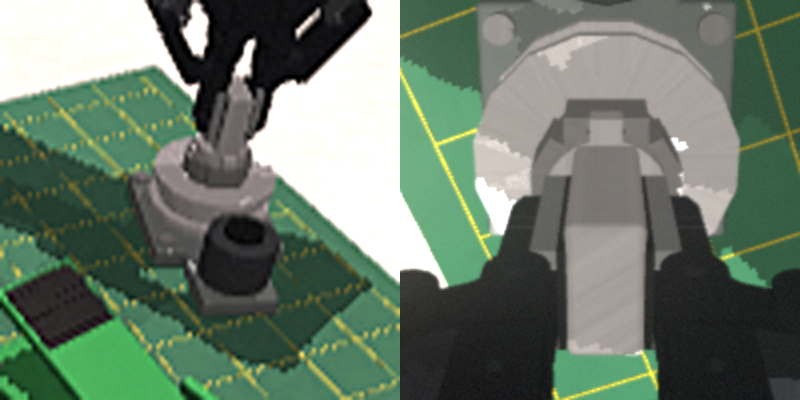

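The collar sits on the hub (at (215,165) on the left), and the tab lies over the keyway (at (605,125) on the right). The push is 24 N against a hard stop, so I'm handing in.

```bash
python3 -c "
from plant import manip
print(manip.job_done())"
```

```text
the job is handed in; nothing more can be done
None
```

I pressed the grey brake pedal to its stop, then pushed the keyed spindle into the hub until its collar seated. I handed the job in at about 12 s with the arm still gripping and pushing at about 24 N; no verdict came back.

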